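# Make up two fixing kits and close one

### The arm

A 6-joint arm with a two-finger parallel gripper is mounted at the origin on a cart in front of the work surface, level with it; the furniture and walls round the work are solid. World frame = base frame: x ahead of the robot, y to its left, z up, the work surface at z = 0. Lengths are in mm, angles in rad, forces in N, time in s.
With the tool pointing down it reaches from about 425 to 925 mm from the base axis. Payload 12.5 kg.
Tool frame: the origin (TCP) lies between the finger pads; the fingertips stand 19 mm ahead of it and the grasp point (between the pads) is the TCP (robot.finger_overhang is the distance from the TCP to the fingertips, in mm); z points along the fingers, y is the line along which they close (so a half turn about z gives the same grasp; the last joint's range is limited). The gripper opens to 85 mm and grips with 20 to 120 N. Pads are 22 mm wide; open, the fingers measure 114 mm over their backs; the gripper's body (76 mm by 85 mm) begins 54 mm behind the grasp point. The pads swing forward as they close: fully open they stand 13 mm farther back than shut.
Start: joints at [-1.338, 0.491, 1.559, -0, 1.092, -0.106], TCP at [207.745, -589.478, 250.327] pointing down, gripper open.
Joint ranges: [-3.1, 3.1], [-0.84, 2.19], [0.05, 2.79], [-1.13, 4.28], [0.06, 2.93], [-2.69, 2.69]. Speed limits (rad/s): [2.22, 2.22, 2.79, 3.14, 3.14, 3.14].

### API

Orientations are given as a rotation vector (axis times angle).
In Python, from station import robot gives the robot as it stands. The module is installed in compiled form; this text tells all that it offers.
- The arm moves only by the shell command python3 -m crank 'ROWS'. ROWS is a JSON object of lists of equal length, an entry for each row: "linear": the shift along the tool's x, y, z in cm, a list of three; "turn": the turn, a rotation vector about the tool's x, y, z in degrees, a list of three; "claw": the finger opening in cm, from 0 to 8.54. A call has 1 to 12 rows; each row is the pose to reach, as a shift and turn from the pose commanded when the call began, along the tool's axes at that moment; what a row does not reach only later rows make up. A row lasts 1/12 s, in which the tool goes at most 41.7 mm and 7.16 degrees, less where a joint would pass 70% of its speed; a pose out of reach is approached as far as the arm can. A call with a gripper value outside its range is refused whole. The fingers move at their own pace and stop on an object; the grip force is fixed at half the most. Time passes only in rows, so rows that repeat a pose let the fingers close. It gives the time, the measured TCP pose, the force, the opening and the grip force at its end, in the units of the state.
- robot.get_state(): the state, without advancing time (a new reading comes with each control period).
- robot.grab_frame(name): name is "scene" or "top" or "wrist"; returns a dict with "frame" (420x560x3 uint8, red, green, blue), "mtx" (3x3 intrinsics, pixels), "dist_coeffs" ([k1, k2, p1, p2, k3] as OpenCV has them; the pictures are not rectified), "pose" (4x4, takes a point from camera to world coordinates); the wrist camera has in their place "tool_from_camera" (4x4, takes a point from camera to tool coordinates, whose origin is the TCP and whose axes are the flange's). Camera axes: x right, y down, z forward; pixel columns grow to the right and rows downward; lengths in mm; the calibration is good to about 2 mm. A picture is of the moment at which its call begins: read the wrist's pose just before it. There is no depth.
- robot.close_job(): hands the job in; it is judged then, once.
The state is a dict: "t": time; "joint_pos": joint angles; "joint_velocities": joint speeds; "effort": joint torques, N m; "position": TCP position; "eef_rot": TCP orientation; "force": force on the tool from outside, world axes, zero at the start; "wrist_torque": the same for the moment, N m; "opening": finger opening in mm; "grasp_force": force on a finger pad.
Only numpy, scipy, OpenCV 4.12 (cv2) and the standard library are available. Lean on these libraries where they do the work, as an engineer would, in place of code of your own. Each camera call takes 0.05 s, during which the arm holds its last target. There are 200 camera calls.

### The job

Make up the two kits. Green tray: the pale pine block in the wide bay and one bolt in the narrow bay; blue tray: the yellow tape measure in the wide bay and the other bolt in the narrow bay (either bolt will do for either tray), everything flat on the tray floor the same way up as it lies now. When its kit is complete, close the green tray with the green lid, chamfered corners over chamfered corners, so that it sits fully down all round; leave the round wax tin where it is.

Things in the scene. Friction and masses are not known exactly. Their poses are not given: they have to be found in the camera images.
- green_tray: Green tray, fixed: plate 152 (x) x 176 (y) x 5 mm, both corners at its +y end chamfered 18 mm. Origin: centre of underside. Upstand set in 7.5 mm, 3 thick, top 13 mm above bench, leaning in 3 mm. Floor at z = 5 mm, 130 mm long in x; rib 4 mm high at y = +14 parts it into wide bay (y -77 to +12) and narrow bay (y +16 to +77, at the chamfered end). Lid skirt goes outside the upstand: 2.5 mm play.
- blue_tray: Blue tray, fixed: plate 152 (x) x 176 (y) x 5 mm, both corners at its +y end chamfered 18 mm. Origin: centre of underside. Upstand set in 7.5 mm, 3 thick, top 13 mm above bench, leaning in 3 mm. Floor at z = 5 mm, 130 mm long in x; rib 4 mm high at y = +14 parts it into wide bay (y -77 to +12) and narrow bay (y +16 to +77, at the chamfered end). It stays open.
- lid: Green lid, loose: 148 (x) x 172 (y) x 36 mm, hollow below (skirt 3 mm, 33 mm clear), 160 g; both corners at its +y end chamfered 18 mm like the tray. Black handle bar on top in the middle: 70 mm along x, 16 mm wide in y, 24 mm high (top at z = 60): grip across the 16 mm. Origin: centre of the skirt's lower edge; seated, it is 5 mm above the tray's origin with axes as the tray's.
- tape: Yellow and black tape measure standing on its edge, 36 mm wide in x, 84 mm long in y (case from y = -29 to +42 mm, steel hook low at the -y end, to -42 mm), 64 mm high, 280 g; grip it across the 36 mm at its origin. Origin under its middle, at bench height.
- block: Pale pine block with a dark knot, 45 x 100 x 18 mm (x, y, z), 40 g; grip it across the 45 mm. Origin at the centre of its underside, long axis along its y.
- bolt_a: Steel hexagon-head bolt lying down, 20 mm wide in x, 57 mm long in y, 22 mm high, 80 g; grip it across the 20 mm. Origin at the centre of its underside, long axis along its y.
- bolt_b: The second steel bolt, the same in every way as bolt_a. Origin at the centre of its underside, long axis along its y.
- wax: Low round wax tin with a green top and grey sides, 67 mm across, 33 mm high, 160 g, loose near the vice; a bystander that must stay where it is. Origin at the centre of its underside.

How it is judged (in metres and radians):
At the end, for the whole second after the job is handed in: Green tray: block in wide bay (x within 20 mm, y -60 to -5), a bolt in narrow bay (x within 42, y 20 to 72). Blue: upright tape in wide bay (x within 32, y -64 to 0), other bolt in narrow bay. All within 6 mm of the floor, at rest; lid seated on green to 3.5 mm high, 7 mm, 0.08 rad, level (x of block in the frame of green_tray between -0.02 and 0.02 m and y of block in the frame of green_tray between -0.06 and -0.005 m and z of block in the frame of green_tray between 0 and 0.011 m and x of tape in the frame of blue_tray between -0.032 and 0.032 m and y of tape in the frame of blue_tray between -0.064 and 0 m and z of tape in the frame of blue_tray between 0 and 0.011 m and angle between each of tape, block's own z axis and vertical below 0.12 rad and (((x of bolt_a in the frame of green_tray between -0.042 and 0.042 m and y of bolt_a in the frame of green_tray between 0.02 and 0.072 m and z of bolt_a in the frame of green_tray between 0 and 0.011 m) and (x of bolt_b in the frame of blue_tray between -0.042 and 0.042 m and y of bolt_b in the frame of blue_tray between 0.02 and 0.072 m and z of bolt_b in the frame of blue_tray between 0 and 0.011 m)) or ((x of bolt_b in the frame of green_tray between -0.042 and 0.042 m and y of bolt_b in the frame of green_tray between 0.02 and 0.072 m and z of bolt_b in the frame of green_tray between 0 and 0.011 m) and (x of bolt_a in the frame of blue_tray between -0.042 and 0.042 m and y of bolt_a in the frame of blue_tray between 0.02 and 0.072 m and z of bolt_a in the frame of blue_tray between 0 and 0.011 m))) and z of lid in the frame of green_tray between 0.002 and 0.0085 m and x of lid in the frame of green_tray between -0.007 and 0.007 m and y of lid in the frame of green_tray between -0.007 and 0.007 m and angle between lid's own z axis and vertical below 0.04 rad and angle between the x axis of lid and the x axis of green_tray, either way round below 0.08 rad and linear speed of each of tape, block, bolt_a, bolt_b, lid below 0.01 m/s); the robot touches nothing.
It fails at once if the wax tin is shifted by more than 20 mm (distance of wax from where it was at the start of the episode above 0.02 m).
It also fails if it takes over 115 s, if anything falls off the work surface, if the arm or the gripper's body presses on something with over 40 N, if the wrist force passes 120 N, or if a joint passes its speed limit or range.

## Working session

There is one attempt and no reset: what is moved stays moved. The work goes in short steps, Python scripts to look and compute and a shell command to move; the robot and the scene stay as the last step left them, time stands still between calls to the robot, and variables do not carry over. Pictures are saved under pics/ and viewed, at most 14 in all, crops included, and the job is handed in when it is done.

```bash
mkdir -p pics; cat > h.py <<'E'
import numpy as np, cv2
from station import robot
from scipy.spatial.transform import Rotation as R
def grab(n,name=None):
    s=robot.get_state(); f=robot.grab_frame(n)
    if n=="wrist":
        T=np.eye(4);T[:3,:3]=R.from_rotvec(s["eef_rot"]).as_matrix();T[:3,3]=s["position"]
        f["pose"]=T@np.array(f["tool_from_camera"])
    if name: cv2.imwrite(f"pics/{name}.png",cv2.cvtColor(f["frame"],cv2.COLOR_RGB2BGR))
    return f
def ray(f,px,z):
    p=cv2.undistortPoints(np.array(px,float).reshape(-1,1,2),np.array(f["mtx"]),np.array(f["dist_coeffs"]))[:,0]
    P=np.array(f["pose"]);d=np.c_[p,np.ones(len(p))]@P[:3,:3].T;o=P[:3,3]
    return o+d*((z-o[2])/d[:,2])[:,None]
E
python3 - <<'E'
from h import *
import pickle
o={n:grab(n,n+"0") for n in("scene","top")}
pickle.dump(o,open("f0.pkl","wb"))
for n in o: print(n,np.round(o[n]["pose"],2).tolist(),np.round(o[n]["mtx"]).tolist())
print(robot.get_state())
E
```

```text
scene [[0.57, -0.45, 0.69, -349.26], [-0.82, -0.29, 0.49, -686.66], [-0.02, -0.84, -0.54, 750.25], [0.0, 0.0, 0.0, 1.0]] [[454.0, 0.0, 290.0], [0.0, 454.0, 210.0], [0.0, 0.0, 1.0]]
top [[0.0, -0.99, 0.13, 394.42], [-1.0, -0.0, -0.01, -42.64], [0.01, -0.13, -0.99, 1140.16], [0.0, 0.0, 0.0, 1.0]] [[383.0, 0.0, 276.0], [0.0, 383.0, 208.0], [0.0, 0.0, 1.0]]
{'t': 0.1, 'joint_pos': array([-1.33760491e+00,  4.91516811e-01,  1.55935857e+00,  5.59362958e-05,
        1.09168177e+00, -1.05609088e-01]), 'joint_velocities': array([ 1.34347926e-03, -2.85984680e-03, -2.25850359e-03, -1.68547548e-04,
        3.06049596e-05, -1.15222371e-03]), 'effort': array([ 2.37187953e-03, -6.19447231e+01, -2.62024909e+01, -1.16477077e-04,
        2.93480705e-03,  2.93154429e-06]), 'position': array([ 207.71270578, -589.30587758,  249.78557941]), 'eef_rot': array([-3.09567902e+00, -5.29442167e-01,  1.87818075e-05]), 'force': array([-0.17541467,  0.46665591, -0.24592204]), 'wrist_torque': array([-0.03147788, -0.00618195, -0.05137321]), 'grasp_force': 0.0, 'opening': 85.12232650898015}
```

View pics/top0.png

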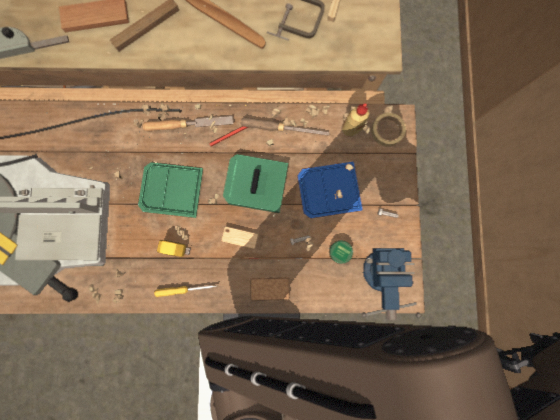

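View pics/scene0.png

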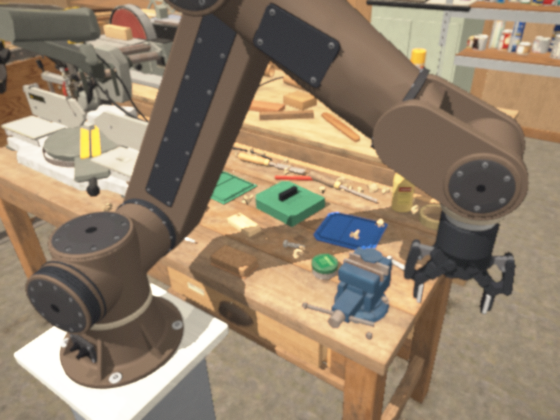

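The top view shows the green tray at about (170,189), the lid at (256,182), the blue tray at (330,190), the tape at (172,248), the block at (240,236), the bolts at (300,240) and (387,212), and the wax tin at (341,252). The scene view agrees with this layout. I'll enlarge the work area to see the chamfers.

```bash
python3 - <<'E'
from h import *
import pickle
f=pickle.load(open("f0.pkl","rb"))["top"]
im=cv2.cvtColor(f["frame"],cv2.COLOR_RGB2BGR)[145:275,130:410]
cv2.imwrite("pics/c1.png",cv2.resize(im,None,fx=2.85,fy=2.85,interpolation=cv2.INTER_CUBIC))
hsv=cv2.cvtColor(f["frame"],cv2.COLOR_RGB2HSV)
def m(lo,hi,box,z,n):
    k=np.zeros(hsv.shape[:2],np.uint8);x0,y0,x1,y1=box
    k[y0:y1,x0:x1]=cv2.inRange(hsv,lo,hi)[y0:y1,x0:x1]
    k=cv2.morphologyEx(k,cv2.MORPH_CLOSE,np.ones((3,3)))
    c=max(cv2.findContours(k,0,1)[0],key=cv2.contourArea)
    w=ray(f,c[:,0,:],z)[:,:2].astype(np.float32)
    r=cv2.minAreaRect(w);a=cv2.moments(w.reshape(-1,1,2))
    print(n,np.round(r[0]),np.round(r[1]),round(r[2],1),"cent",round(a['m10']/a['m00']),round(a['m01']/a['m00']),cv2.contourArea(c))
G=((60,70,20),(95,255,255))
m(*G,(132,155,212,225),5,"gtray")
m(*G,(215,150,292,216),36,"lid")
m((105,90,20),(130,255,255),(292,155,370,225),5,"btray")
m(*G,(325,235,358,268),33,"wax")
m((18,120,110),(32,255,255),(150,235,195,262),64,"tape")
m((12,40,150),(30,140,255),(218,222,258,252),18,"block")
print(ray(f,[(300,240),(387,212)],10).round())
E
```

```text
gtray [601. 259.] [173. 149.] 83.9 cent 601 259 2727.0
lid [617.   4.] [168. 149.] 80.4 cent 617 3 2723.5
btray [ 602. -218.] [151. 174.] 8.9 cent 600 -217 2634.5
wax [ 418. -245.] [59. 54.] 76.2 cent 417 -244 292.5
tape [423. 234.] [76. 37.] 78.4 cent 424 235 317.5
block [459.  54.] [ 85. 114.] 0.2 cent 458 60 856.0
[[ 450. -129.   10.]
 [ 534. -389.   10.]]
```

View pics/c1.png

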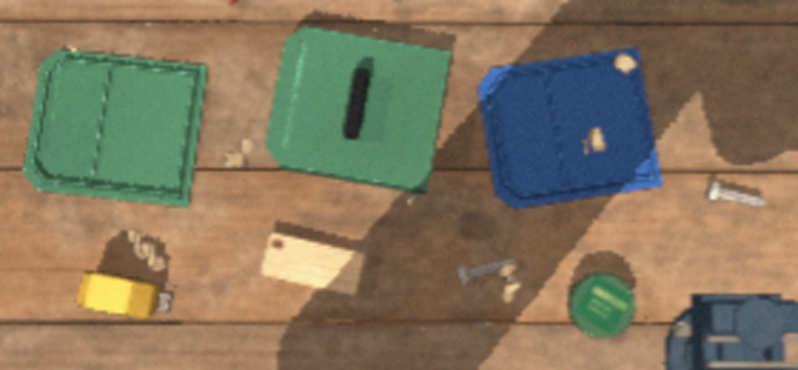

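The chamfered ends of both trays and the lid face world +y. The yaws are about -6° for the green tray, -9.6° for the lid and +9° for the blue tray. Next is a planner script and an approach above bolt_b for a wrist look.

```bash
cat >> h.py <<'E'
def plan(x,y,z,psi,label=""):
    """shift (cm, tool axes) and turn (deg about tool z) from where the tool is now; psi = yaw of tool x"""
    s=robot.get_state();M=R.from_rotvec(s["eef_rot"]).as_matrix()
    d=M.T@(np.array([x,y,z])-s["position"])/10
    p=np.radians(psi);T=np.array([[np.cos(p),np.sin(p),0],[np.sin(p),-np.cos(p),0],[0,0,-1]])
    t=np.degrees(R.from_matrix(M.T@T).as_rotvec())
    print(label,"linear",d.round(2).tolist(),"turn",t.round(1).tolist(),"now",np.round(s["position"],1),"psi",round(np.degrees(np.arctan2(M[1,0],M[0,0])),1),"q6",round(np.degrees(s["joint_pos"][5])))
E
python3 - <<'E'
from h import *
plan(534,-389,200,76)
f=robot.grab_frame("wrist");print(np.round(f["tool_from_camera"],2).tolist(),np.round(f["mtx"]).tolist())
E
```

```text
linear [37.43, -8.04, 4.99] turn [-0.0, -0.0, -56.6] now [ 207.7 -589.3  249.8] psi 19.4 q6 -6
[[-0.0, -0.94, -0.33, 84.7], [1.0, -0.0, -0.0, 0.94], [0.0, -0.33, 0.94, -122.82], [0.0, 0.0, 0.0, 1.0]] [[317.0, 0.0, 281.0], [0.0, 317.0, 208.0], [0.0, 0.0, 1.0]]
```

```bash
python3 -m crank '{"linear":[[37.4,-8,2],[37.4,-8,4],[37.4,-8,5],[37.4,-8,5],[37.4,-8,5],[37.4,-8,5],[37.4,-8,5],[37.4,-8,5],[37.4,-8,5],[37.4,-8,5],[37.4,-8,5],[37.4,-8,5]],"turn":[[0,0,-56.6],[0,0,-56.6],[0,0,-56.6],[0,0,-56.6],[0,0,-56.6],[0,0,-56.6],[0,0,-56.6],[0,0,-56.6],[0,0,-56.6],[0,0,-56.6],[0,0,-56.6],[0,0,-56.6]],"claw":[8.5,8.5,6,6,6,6,6,6,6,6,6,6]}'
python3 - <<'E'
from h import *
import pickle
f=grab("wrist","w1"); pickle.dump(f,open("w1.pkl","wb"))
E
```

```text
t: 1.15
position: [533.9, -389.4, 199.9]
eef_rot: [-2.474, -1.935, 0.001]
force: [-0.8, 0.8, 0.3]
opening: 59.9
grasp_force: 0.0
```

View pics/w1.png

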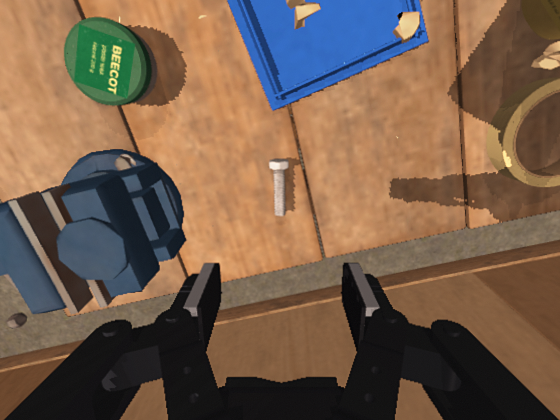

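The wrist view shows the bolt upright in the picture, from head (279,160) to tip (280,215). The vice stands to the left, well clear, and the blue tray corner is at (275,108).

```bash
cat >> h.py <<'E'
def blob(f,box,lo,hi,z,show=True):
    """largest colour blob in box -> minAreaRect in world at height z"""
    hsv=cv2.cvtColor(f["frame"],cv2.COLOR_RGB2HSV);x0,y0,x1,y1=box
    k=np.zeros(hsv.shape[:2],np.uint8);k[y0:y1,x0:x1]=cv2.inRange(hsv,lo,hi)[y0:y1,x0:x1]
    k=cv2.morphologyEx(k,cv2.MORPH_CLOSE,np.ones((5,5)))
    c=max(cv2.findContours(k,0,1)[0],key=cv2.contourArea)
    w=ray(f,c[:,0,:],z)[:,:2].astype(np.float32);r=cv2.minAreaRect(w)
    b=r[2] if r[1][0]>r[1][1] else r[2]+90
    print("ctr",np.round(r[0],1),"size",np.round(r[1],1),"long axis",round(b,1),"px",cv2.boundingRect(c))
    return r[0],b
E
python3 - <<'E'
from h import *
import pickle
f=pickle.load(open("w1.pkl","rb"))
print(cv2.cvtColor(f["frame"],cv2.COLOR_RGB2HSV)[[187,187,187,165],[279,262,300,279]])
(c,b)=blob(f,(250,145,310,230),(0,0,120),(179,70,255),11)
plan(*c,26,b)
E
```

```text
[[ 12  53 188]
 [ 13 125 185]
 [ 13 139 194]
 [ 15  36 235]]
ctr [ 530.1 -391.8] size [57.9 17.9] long axis 75.3 px (269, 160, 19, 56)
 linear [-0.23, -0.26, 17.42] turn [-0.0, 0.0, 0.7] now [ 533.3 -390.1  200.2] psi 76.0 q6 -28
```

```bash
python3 -m crank '{"linear":[[-0.2,-0.3,4],[-0.2,-0.3,8],[-0.2,-0.3,12],[-0.2,-0.3,15],[-0.2,-0.3,17],[-0.2,-0.3,17.6],[-0.2,-0.3,17.6],[-0.2,-0.3,17.6],[-0.2,-0.3,17.6],[-0.2,-0.3,17.6],[-0.2,-0.3,17.6],[-0.2,-0.3,17.6]],"turn":[[0,0,0.7],[0,0,0.7],[0,0,0.7],[0,0,0.7],[0,0,0.7],[0,0,0.7],[0,0,0.7],[0,0,0.7],[0,0,0.7],[0,0,0.7],[0,0,0.7],[0,0,0.7]],"claw":[5,5,5,5,5,5,5,0,0,0,0,0]}'
python3 -m crank '{"linear":[[0,0,0],[0,0,0],[0,0,0],[0,0,-3],[0,0,-7],[0,0,-11]],"turn":[[0,0,0],[0,0,0],[0,0,0],[0,0,0],[0,0,0],[0,0,0]],"claw":[0,0,0,0,0,0]}'
python3 - <<'E'
from h import *
import pickle
b=np.radians(8.9);P=lambda x,y:(601+x*np.cos(b)-y*np.sin(b),-217.5+x*np.sin(b)+y*np.cos(b))
plan(*P(0,45),120,8.9);plan(*P(0,45),29.5,8.9)
f=grab("wrist","w2"); pickle.dump(f,open("w2.pkl","wb"))
E
```

```text
t: 2.2
position: [531.1, -391.8, 26.5]
eef_rot: [2.484, 1.917, 0.0]
force: [-1.2, -1.1, 7.0]
opening: 17.3
grasp_force: 59.5
t: 2.7
position: [530.2, -390.6, 135.9]
eef_rot: [-2.486, -1.919, 0.0]
force: [0.0, -0.0, -0.8]
opening: 17.4
grasp_force: 58.6
 linear [22.66, 0.66, 1.6] turn [-0.1, 0.0, 66.4] now [ 530.2 -390.6  135.9] psi 75.3 q6 -27
 linear [22.66, 0.67, 10.65] turn [-0.1, 0.0, 66.4] now [ 530.2 -390.6  135.9] psi 75.3 q6 -27
```

View pics/w2.png

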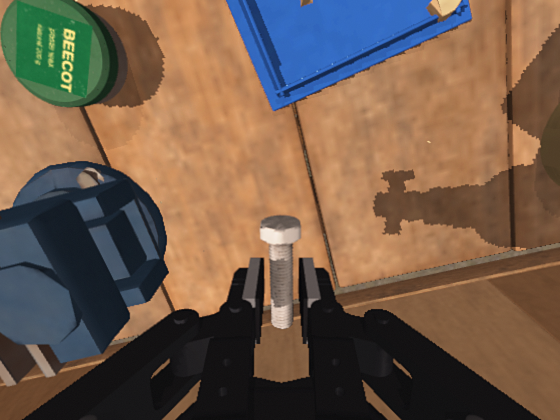

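The bolt is held (head at (281,225), opening 17 mm). Next I move over the blue tray and measure the tray from there.

```bash
python3 -m crank '{"linear":[[4,0.6,0],[8,0.6,0],[12,0.6,0],[16,0.6,0],[20,0.6,0],[22.7,0.7,0],[22.7,0.7,0],[22.7,0.7,0],[22.7,0.7,0],[22.7,0.7,0],[22.7,0.7,0],[22.7,0.7,0]],"turn":[[0,0,6],[0,0,13],[0,0,20],[0,0,27],[0,0,34],[0,0,41],[0,0,48],[0,0,55],[0,0,62],[0,0,66.4],[0,0,66.4],[0,0,66.4]],"claw":[0,0,0,0,0,0,0,0,0,0,0,0]}'
python3 - <<'E'
from h import *
import pickle
f=grab("wrist","w3"); pickle.dump(f,open("w3.pkl","wb"))
E
```

```text
t: 3.75
position: [594.9, -173.1, 134.9]
eef_rot: [3.131, 0.248, 0.002]
force: [0.5, -0.4, -0.4]
opening: 17.4
grasp_force: 58.7
```

View pics/w3.png

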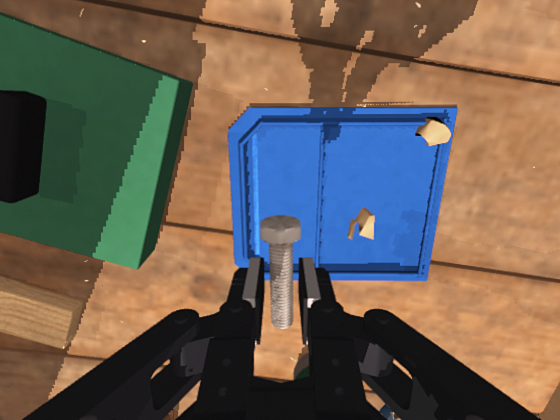

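The tray is nicely in view: plate corners near (455,105), (428,280) and (235,265), rib at column 322, chips in the wide bay at (365,225) and on the corner at (433,130).

```bash
python3 - <<'E'
from h import *
import pickle
f=pickle.load(open("w3.pkl","rb"))
c,b=blob(f,(200,80,480,300),(100,90,30),(130,255,255),5)
b=np.radians(b-90);P=lambda x,y:(c[0]+x*np.cos(b)-y*np.sin(b),c[1]+x*np.sin(b)+y*np.cos(b))
print(P(0,45), ray(f,[(322,130),(320,265)],9).round(1), "rib exp",P(55,14),P(-55,14))
plan(*P(0,45),31,np.degrees(b))
print("chip",ray(f,[(365,225)],5).round())
E
```

```text
ctr [ 604.9 -218.5] size [150.7 174.6] long axis 99.0 px (228, 107, 229, 174)
(np.float64(597.7999662500366), np.float64(-174.10662887682324)) [[ 660.7 -195.3    9. ]
 [ 546.2 -216.8    9. ]] rib exp (np.float64(656.9807948067022), np.float64(-196.09820752289932)) (np.float64(548.341734106515), np.float64(-213.34797535267091))
 linear [0.27, 0.13, 10.38] turn [0.0, -0.0, 0.1] now [ 594.9 -173.2  134.8] psi 9.1 q6 59
chip [[ 588. -248.    5.]]
```

```bash
python3 -m crank '{"linear":[[0.3,0.1,4],[0.3,0.1,7],[0.3,0.1,9],[0.3,0.1,10],[0.3,0.1,10.3],[0.3,0.1,10.3],[0.3,0.1,10.3],[0.3,0.1,10.3],[0.3,0.1,10.3],[0.3,0.1,10.3]],"turn":[[0,0,0],[0,0,0],[0,0,0],[0,0,0],[0,0,0],[0,0,0],[0,0,0],[0,0,0],[0,0,0],[0,0,0]],"claw":[0,0,0,0,0,0,0,3,3,3]}'
python3 -m crank '{"linear":[[0,0,-3],[0,0,-7],[0,0,-11],[0,0,-15],[0,0,-15],[0,0,-15]],"turn":[[0,0,0],[0,0,0],[0,0,0],[0,0,0],[0,0,0],[0,0,0]],"claw":[3,3,5,8,8,8]}'
python3 - <<'E'
from h import *
f=grab("wrist","w4")
# tape: approach above
plan(420,230,200,78)
plan(459,54,200,78,"block")
E
```

```text
t: 4.63
position: [598.2, -173.8, 31.8]
eef_rot: [3.132, 0.245, 0.001]
force: [0.6, 0.0, -0.3]
opening: 30.1
grasp_force: 0.0
t: 5.13
position: [598.7, -173.9, 184.0]
eef_rot: [3.13, 0.244, 0.007]
force: [-1.2, -0.6, -1.6]
opening: 76.8
grasp_force: 0.0
 linear [-11.32, -42.64, -1.85] turn [0.1, -0.0, -69.1] now [ 598.  -173.6  182. ] psi 8.9 q6 59
block linear [-10.19, -24.64, -1.83] turn [0.1, -0.0, -69.1] now [ 598.  -173.6  182. ] psi 8.9 q6 59
```

View pics/w4.png

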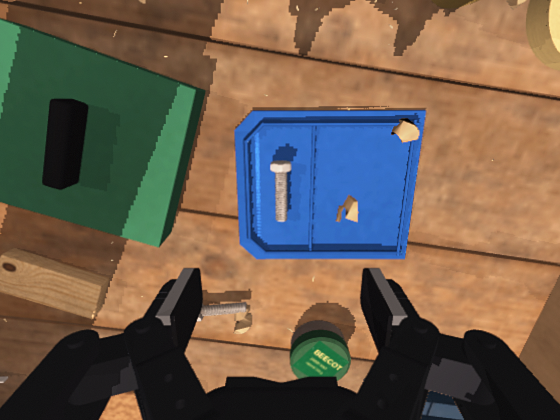

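The bolt lies in the blue narrow bay at (281,190), clear of the rib. Next is the tape.

```bash
python3 -m crank '{"linear":[[-11.3,-42.6,-2],[-11.3,-42.6,-2],[-11.3,-42.6,-2],[-11.3,-42.6,-2],[-11.3,-42.6,-2],[-11.3,-42.6,-2],[-11.3,-42.6,-2],[-11.3,-42.6,-2],[-11.3,-42.6,-2],[-11.3,-42.6,-2],[-11.3,-42.6,-2],[-11.3,-42.6,-2]],"turn":[[0,0,-69],[0,0,-69],[0,0,-69],[0,0,-69],[0,0,-69],[0,0,-69],[0,0,-69],[0,0,-69],[0,0,-69],[0,0,-69],[0,0,-69],[0,0,-69]],"claw":[8,8,8,8,8,8,8,8,8,8,8,8]}'
python3 - <<'E'
from h import *
import pickle
f=grab("wrist","w5"); pickle.dump(f,open("w5.pkl","wb"))
try: blob(f,(0,0,560,300),(18,120,90),(32,255,255),64)
except Exception as e: print(e)
E
```

```text
t: 6.18
position: [418.0, 232.7, 200.2]
eef_rot: [-2.438, -1.98, 0.003]
force: [0.1, -0.6, -0.7]
opening: 80.0
grasp_force: 0.0
ctr [428.6 250.8] size [65.1 35.4] long axis 78.1 px (268, 139, 43, 77)
```

View pics/w5.png

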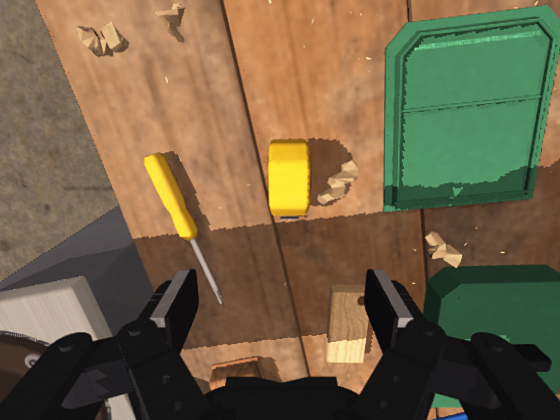

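The tape is at about (289,178) px, and its +y face starts at row 139. Combining both views, the case spans y from about 213 to 281, so the origin is near (426, 241) with yaw -12°.

```bash
python3 - <<'E'
from h import *
plan(426.5,241,38,78)
E
```

```text
linear [1.13, 0.57, 16.21] turn [-0.1, 0.1, 0.1] now [418.9 231.2 200.1] psi 78.1 q6 33
```

```bash
python3 -m crank '{"linear":[[1.1,0.6,3],[1.1,0.6,6],[1.1,0.6,9],[1.1,0.6,12],[1.1,0.6,14.5],[1.1,0.6,16],[1.1,0.6,16.2],[1.1,0.6,16.2],[1.1,0.6,16.2],[1.1,0.6,16.2],[1.1,0.6,16.2],[1.1,0.6,16.2]],"turn":[[0,0,0],[0,0,0],[0,0,0],[0,0,0],[0,0,0],[0,0,0],[0,0,0],[0,0,0],[0,0,0],[0,0,0],[0,0,0],[0,0,0]],"claw":[8,8,8,8,8,8,8,2,2,2,2,2]}'
python3 -m crank '{"linear":[[0,0,0],[0,0,0],[0,0,-3],[0,0,-7],[0,0,-11],[0,0,-15],[0,0,-15],[0,0,-15]],"turn":[[0,0,0],[0,0,0],[0,0,0],[0,0,0],[0,0,0],[0,0,0],[0,0,0],[0,0,0]],"claw":[2,2,2,2,2,2,2,2]}'
python3 - <<'E'
from h import *
import pickle
b=np.radians(9);P=lambda x,y:(603.5+x*np.cos(b)-y*np.sin(b),-218+x*np.sin(b)+y*np.cos(b))
plan(*P(0,-33),190,9);plan(*P(0,-33),120,9)
E
```

```text
t: 7.23
position: [428.8, 239.2, 40.3]
eef_rot: [2.442, 1.975, 0.002]
force: [-1.5, -2.3, 6.7]
opening: 35.4
grasp_force: 59.4
t: 7.9
position: [428.8, 239.4, 191.2]
eef_rot: [2.442, 1.974, 0.007]
force: [-0.4, 0.1, -3.1]
opening: 35.3
grasp_force: 61.9
 linear [-44.15, 27.84, 0.12] turn [0.1, -0.3, 68.9] now [428.8 239.4 191.2] psi 77.9 q6 34
 linear [-44.17, 27.81, 7.12] turn [0.1, -0.3, 68.9] now [428.8 239.4 191.2] psi 77.9 q6 34
```

```bash
python3 - <<'E'
from h import *
b=np.radians(9);P=lambda x,y:(603.5+x*np.cos(b)-y*np.sin(b),-218+x*np.sin(b)+y*np.cos(b))
plan(*P(0,-52.5),150,9)
E
python3 -m crank '{"linear":[[-4,2.5,0],[-8,5,0],[-12,7.5,0],[-16,10,0],[-20,12.5,0],[-24,15,0],[-28,17.5,0],[-32,20,0],[-36,22.5,0],[-40,25,0],[-43,27,0],[-45.5,28.5,0]],"turn":[[0,0,7],[0,0,14],[0,0,21],[0,0,28],[0,0,35],[0,0,42],[0,0,49],[0,0,56],[0,0,63],[0,0,69],[0,0,69],[0,0,69]],"claw":[2,2,2,2,2,2,2,2,2,2,2,2]}'
python3 -m crank '{"linear":[[0,0,0],[0,0,1],[0,0,3],[0,0,3],[0,0,3]],"turn":[[0,0,0],[0,0,0],[0,0,0],[0,0,0],[0,0,0]],"claw":[2,2,2,2,2]}'
python3 - <<'E'
from h import *
import pickle
b=np.radians(9);P=lambda x,y:(603.5+x*np.cos(b)-y*np.sin(b),-218+x*np.sin(b)+y*np.cos(b))
plan(*P(0,-52.5),44,9)
f=grab("wrist","w6"); pickle.dump(f,open("w6.pkl","wb"))
E
```

```text
linear [-45.98, 28.52, 4.12] turn [0.1, -0.3, 68.9] now [428.8 239.4 191.2] psi 77.9 q6 34
t: 8.9
position: [598.9, -232.6, 186.7]
eef_rot: [-3.13, -0.242, 0.005]
force: [1.2, 0.8, -4.6]
opening: 35.5
grasp_force: 61.9
t: 9.32
position: [598.3, -229.4, 157.0]
eef_rot: [-3.13, -0.245, 0.006]
force: [-0.2, 0.2, -2.7]
opening: 35.1
grasp_force: 61.9
 linear [0.74, 4.24, 11.29] turn [-0.2, 0.2, -0.0] now [ 598.3 -229.4  157. ] psi 9.0 q6 54
```

View pics/w6.png

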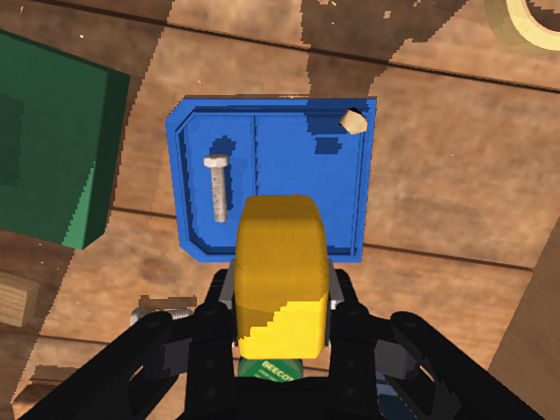

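```bash
python3 -m crank '{"linear":[[0.7,2,0],[0.7,4.2,1],[0.7,4.2,4],[0.7,4.2,7],[0.7,4.2,9.5],[0.7,4.2,10.5],[0.7,4.2,11],[0.7,4.2,11],[0.7,4.2,11]],"turn":[[0,0,0],[0,0,0],[0,0,0],[0,0,0],[0,0,0],[0,0,0],[0,0,0],[0,0,0],[0,0,0]],"claw":[2,2,2,2,2,2,2,2,2]}'
python3 - <<'E'
from h import *
b=np.radians(9);P=lambda x,y:(603.5+x*np.cos(b)-y*np.sin(b),-218+x*np.sin(b)+y*np.cos(b))
plan(*P(0,-52.5),45,9);print(robot.get_state()["force"])
E
```

```text
t: 10.12
position: [613.5, -271.2, 50.8]
eef_rot: [3.131, 0.245, 0.003]
force: [-0.4, -0.9, -2.3]
opening: 35.3
grasp_force: 62.0
 linear [-0.15, -0.17, 0.58] turn [0.1, -0.1, -0.1] now [ 613.5 -271.2   50.8] psi 8.9 q6 52
[-0.36131499 -0.94819505 -2.34074312]
```

```bash
python3 -m crank '{"linear":[[-0.1,-0.1,0.3],[-0.1,-0.1,0.4],[-0.1,-0.1,0.4]],"turn":[[0,0,0],[0,0,0],[0,0,0]],"claw":[2,2,2]}'
```

```text
t: 10.37
position: [611.7, -270.3, 46.0]
eef_rot: [3.131, 0.244, 0.001]
force: [0.5, 0.4, -4.1]
opening: 36.1
grasp_force: 62.1
```

```bash
python3 -m crank '{"linear":[[0,0,0],[0,0,0.05],[0,0,0.05],[0,0,0.05],[0,0,0.05],[0,0,-3],[0,0,-7],[0,0,-11],[0,0,-14],[0,0,-14]],"turn":[[0,0,0],[0,0,0],[0,0,0],[0,0,0],[0,0,0],[0,0,0],[0,0,0],[0,0,0],[0,0,0],[0,0,0]],"claw":[2,2,5,5,5,5,6,7,8,8]}'
python3 - <<'E'
from h import *
import pickle
f=grab("wrist","w7"); pickle.dump(f,open("w7.pkl","wb"))
plan(450,-129,190,100,"bolt_a")
E
```

```text
t: 11.2
position: [613.5, -271.3, 192.4]
eef_rot: [3.126, 0.244, 0.013]
force: [0.8, 0.8, 0.0]
opening: 80.0
grasp_force: 0.0
bolt_a linear [-13.87, -16.53, -0.23] turn [0.4, -0.0, -91.1] now [ 612.6 -270.9  189.1] psi 8.9 q6 52
```

View pics/w7.png

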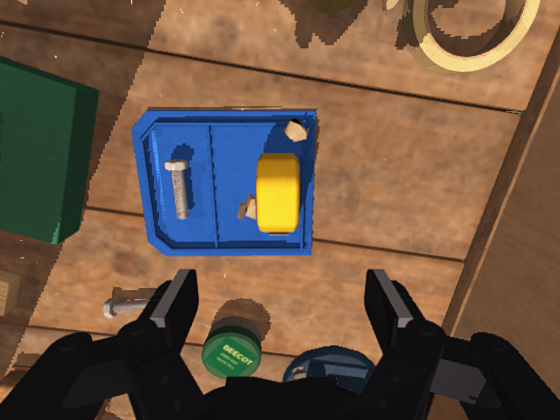

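The tape stands upright in the blue wide bay at (279,193), beside the upstand. Next is bolt_a.

```bash
python3 -m crank '{"linear":[[-13.9,-16.5,0],[-13.9,-16.5,0],[-13.9,-16.5,0],[-13.9,-16.5,0],[-13.9,-16.5,0],[-13.9,-16.5,0],[-13.9,-16.5,0],[-13.9,-16.5,0],[-13.9,-16.5,0],[-13.9,-16.5,0],[-13.9,-16.5,0],[-13.9,-16.5,0]],"turn":[[0,0,-89],[0,0,-89],[0,0,-89],[0,0,-89],[0,0,-89],[0,0,-89],[0,0,-89],[0,0,-89],[0,0,-89],[0,0,-89],[0,0,-89],[0,0,-89]],"claw":[8,8,8,8,8,8,6,6,6,6,6,6]}'
python3 - <<'E'
from h import *
import pickle
f=grab("wrist","w8"); pickle.dump(f,open("w8.pkl","wb"))
c,b=blob(f,(240,130,330,260),(0,0,90),(179,70,255),11);plan(*c,24,b)
E
```

```text
t: 12.25
position: [448.3, -128.6, 184.4]
eef_rot: [-2.117, -2.319, 0.001]
force: [-0.2, -0.5, -0.2]
opening: 60.0
grasp_force: 0.0
ctr [ 452.7 -130.3] size [18.4 59.8] long axis 100.2 px (274, 161, 24, 60)
 linear [-0.22, 0.45, 16.04] turn [-0.1, -0.0, -4.4] now [ 448.3 -128.7  184.4] psi 95.7 q6 -30
```

View pics/w8.png

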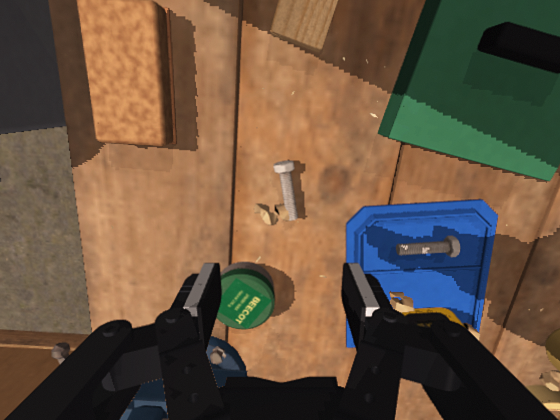

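The bolt runs from (285,166) to (292,218); the measured size is 60x18, which fits. Grasp it.

```bash
python3 -m crank '{"linear":[[-0.2,0.4,4],[-0.2,0.4,8],[-0.2,0.4,12],[-0.2,0.4,14.5],[-0.2,0.4,15.7],[-0.2,0.4,16],[-0.2,0.4,16],[-0.2,0.4,16],[-0.2,0.4,16],[-0.2,0.4,16],[-0.2,0.4,16],[-0.2,0.4,16]],"turn":[[0,0,-4.4],[0,0,-4.4],[0,0,-4.4],[0,0,-4.4],[0,0,-4.4],[0,0,-4.4],[0,0,-4.4],[0,0,-4.4],[0,0,-4.4],[0,0,-4.4],[0,0,-4.4],[0,0,-4.4]],"claw":[5,5,5,5,5,5,5,0,0,0,0,0]}'
python3 -m crank '{"linear":[[0,0,0],[0,0,0],[0,0,-3],[0,0,-7],[0,0,-11],[0,0,-13],[0,0,-13]],"turn":[[0,0,0],[0,0,0],[0,0,0],[0,0,0],[0,0,0],[0,0,0],[0,0,0]],"claw":[0,0,0,0,0,0,0]}'
python3 - <<'E'
from h import *
b=np.radians(-6.1);P=lambda x,y:(602+x*np.cos(b)-y*np.sin(b),259+x*np.sin(b)+y*np.cos(b))
for p in(-6.1,173.9): plan(*P(0,45),160,p)
E
```

```text
t: 13.3
position: [453.3, -130.7, 26.5]
eef_rot: [2.034, 2.391, 0.001]
force: [-0.9, -0.5, 5.7]
opening: 17.1
grasp_force: 58.7
t: 13.88
position: [454.2, -131.0, 160.2]
eef_rot: [2.03, 2.387, 0.004]
force: [-0.4, -1.0, 0.1]
opening: 17.5
grasp_force: 58.9
 linear [40.46, 22.05, -0.02] turn [0.5, -0.2, 105.3] now [ 454.2 -131.   160.2] psi 99.2 q6 -33
 linear [40.46, 22.05, -0.02] turn [0.2, 0.5, -74.7] now [ 454.2 -131.   160.2] psi 99.2 q6 -33
```

```bash
python3 -m crank '{"linear":[[40.5,22,0],[40.5,22,0],[40.5,22,0],[40.5,22,0],[40.5,22,0],[40.5,22,0],[40.5,22,0],[40.5,22,0],[40.5,22,0],[40.5,22,0],[40.5,22,0],[40.5,22,0]],"turn":[[0,0,-74.7],[0,0,-74.7],[0,0,-74.7],[0,0,-74.7],[0,0,-74.7],[0,0,-74.7],[0,0,-74.7],[0,0,-74.7],[0,0,-74.7],[0,0,-74.7],[0,0,-74.7],[0,0,-74.7]],"claw":[0,0,0,0,0,0,0,0,0,0,0,0]}'
python3 -m crank '{"linear":[[0,0,0],[0,0,0]],"turn":[[0,0,0],[0,0,0]],"claw":[0,0]}'
python3 - <<'E'
from h import *
import pickle
f=grab("wrist","w9"); pickle.dump(f,open("w9.pkl","wb"))
c,b=blob(f,(0,0,560,300),(60,70,20),(95,255,255),5)
b=np.radians(-6.1);P=lambda x,y:(602+x*np.cos(b)-y*np.sin(b),259+x*np.sin(b)+y*np.cos(b))
plan(*P(0,45),32,173.9)
E
```

```text
t: 14.88
position: [605.6, 310.5, 154.5]
eef_rot: [0.154, 3.136, 0.002]
force: [0.3, -0.5, -0.2]
opening: 17.5
grasp_force: 58.9
t: 15.05
position: [604.2, 304.4, 154.4]
eef_rot: [-0.166, -3.136, 0.001]
force: [0.1, -0.4, -0.2]
opening: 17.5
grasp_force: 58.9
ctr [602.6 259.1] size [174.4 149.8] long axis 83.8 px (122, 114, 211, 161)
 linear [-0.26, 0.04, 12.27] turn [-0.0, -0.1, -0.0] now [604.3 303.7 154.7] psi 173.9 q6 -63
```

View pics/w9.png

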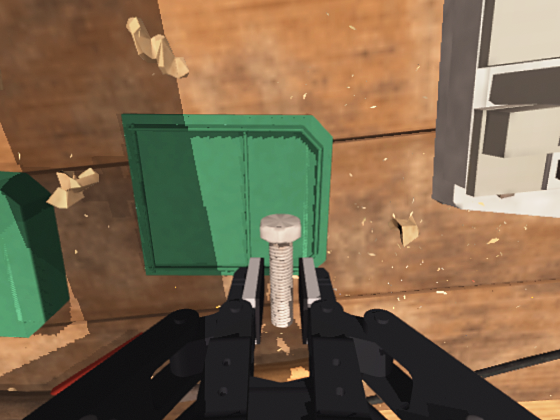

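The green tray is fully in view and its fit (602.6, 259.1, -6.2°) agrees with the top view. Place the bolt.

```bash
python3 -m crank '{"linear":[[-0.3,0,4],[-0.3,0,8],[-0.3,0,10.5],[-0.3,0,11.8],[-0.3,0,12.2],[-0.3,0,12.2],[-0.3,0,12.2],[-0.3,0,12.2],[-0.3,0,12.2],[-0.3,0,12.2],[-0.3,0,12.2]],"turn":[[0,0,0],[0,0,0],[0,0,0],[0,0,0],[0,0,0],[0,0,0],[0,0,0],[0,0,0],[0,0,0],[0,0,0],[0,0,0]],"claw":[0,0,0,0,0,0,0,0,3,3,3]}'
python3 -m crank '{"linear":[[0,0,-3],[0,0,-7],[0,0,-11],[0,0,-15],[0,0,-15]],"turn":[[0,0,0],[0,0,0],[0,0,0],[0,0,0],[0,0,0]],"claw":[3,3,5,8,8]}'
python3 - <<'E'
from h import *
f=grab("wrist","w10")
plan(459,54,190,78,"block")
E
```

```text
t: 16.02
position: [608.1, 304.4, 34.0]
eef_rot: [0.165, 3.136, 0.001]
force: [-0.5, 0.5, -0.2]
opening: 30.0
grasp_force: 0.0
t: 16.43
position: [610.2, 305.4, 192.0]
eef_rot: [0.165, 3.126, 0.008]
force: [0.9, 0.3, 0.8]
opening: 65.4
grasp_force: 0.0
block linear [12.3, -26.54, -0.36] turn [0.5, 0.1, 96.0] now [609.2 305.  188.3] psi 174.0 q6 -63
```

```bash
python3 -m crank '{"linear":[[12.3,-26.5,-1],[12.3,-26.5,-1],[12.3,-26.5,-1],[12.3,-26.5,-1],[12.3,-26.5,-1],[12.3,-26.5,-1],[12.3,-26.5,-1],[12.3,-26.5,-1],[12.3,-26.5,-1],[12.3,-26.5,-1],[12.3,-26.5,-1],[12.3,-26.5,-1]],"turn":[[0,0,96],[0,0,96],[0,0,96],[0,0,96],[0,0,96],[0,0,96],[0,0,96],[0,0,96],[0,0,96],[0,0,96],[0,0,96],[0,0,96]],"claw":[8,8,8,8,8,8,8,8,8,8,8,8]}'
python3 -m crank '{"linear":[[0,0,0],[0,0,0],[0,0,0]],"turn":[[0,0,12],[0,0,12],[0,0,12]],"claw":[8,8,8]}'
python3 - <<'E'
from h import *
import pickle
f=grab("wrist","w11"); pickle.dump(f,open("w11.pkl","wb"))
c,b=blob(f,(180,60,380,260),(10,30,110),(30,150,255),18);plan(*c,22,b)
E
```

```text
t: 17.48
position: [457.2, 53.6, 192.7]
eef_rot: [-2.266, -2.175, 0.001]
force: [0.9, -0.6, -0.2]
opening: 79.9
grasp_force: 0.0
t: 17.73
position: [457.3, 53.8, 192.7]
eef_rot: [-2.479, -1.929, 0.001]
force: [0.7, -0.3, 0.9]
opening: 80.2
grasp_force: 0.0
ctr [458.2  72.9] size [190.  200.6] long axis 165.8 px (180, 60, 200, 200)
 linear [1.88, -0.36, 17.08] turn [-0.0, -0.0, -89.7] now [457.3  53.8 192.8] psi 76.1 q6 12
```

View pics/w11.png

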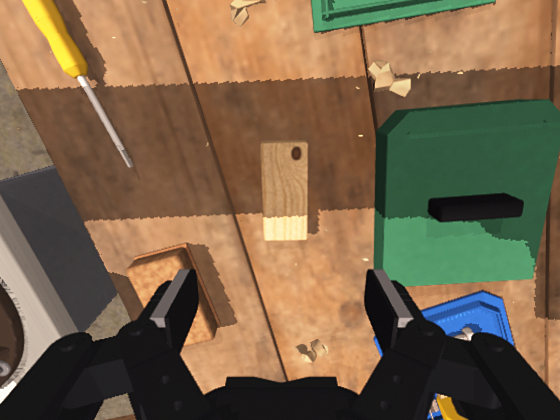

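The block's corners are at (262,142), (308,142), (308,240) and (263,240), partly in shadow, so I cast the corners directly.

```bash
python3 - <<'E'
from h import *
import pickle
f=pickle.load(open("w11.pkl","rb"))
w=ray(f,[(262,143),(308,143),(308,240),(264,240)],18)[:,:2]
d=(w[0]+w[1]-w[2]-w[3])/2;print(w.round(),np.hypot(*d),np.hypot(*(w[1]-w[0])))
b=np.degrees(np.arctan2(d[1],d[0]));c=w.mean(0);print(c,b);plan(*c,22,b)
E
```

```text
[[451. 101.]
 [492.  90.]
 [471.  -6.]
 [427.   5.]] 98.57627241728908 42.58733906579698
[460.43950244  47.71531407] 76.60298774947148
 linear [-0.51, 0.46, 17.08] turn [-0.0, 0.0, -0.5] now [457.3  53.8 192.8] psi 76.1 q6 12
```

```bash
python3 -m crank '{"linear":[[-0.5,0.5,4],[-0.5,0.5,8],[-0.5,0.5,12],[-0.5,0.5,15],[-0.5,0.5,16.8],[-0.5,0.5,17.2],[-0.5,0.5,17.2],[-0.5,0.5,17.2],[-0.5,0.5,17.2],[-0.5,0.5,17.2],[-0.5,0.5,17.2],[-0.5,0.5,17.2]],"turn":[[0,0,-0.5],[0,0,-0.5],[0,0,-0.5],[0,0,-0.5],[0,0,-0.5],[0,0,-0.5],[0,0,-0.5],[0,0,-0.5],[0,0,-0.5],[0,0,-0.5],[0,0,-0.5],[0,0,-0.5]],"claw":[8,8,8,8,8,8,8,3,3,3,3,3]}'
python3 -m crank '{"linear":[[0,0,0],[0,0,-3],[0,0,-7],[0,0,-11],[0,0,-13],[0,0,-13]],"turn":[[0,0,0],[0,0,0],[0,0,0],[0,0,0],[0,0,0],[0,0,0]],"claw":[3,3,3,3,3,3]}'
python3 - <<'E'
from h import *
b=np.radians(-6.15);P=lambda x,y:(602.5+x*np.cos(b)-y*np.sin(b),259+x*np.sin(b)+y*np.cos(b))
plan(*P(0,-31),150,173.9)
E
```

```text
t: 18.78
position: [461.8, 47.7, 22.8]
eef_rot: [2.465, 1.945, 0.003]
force: [-1.3, -0.3, 10.4]
opening: 43.3
grasp_force: 60.7
t: 19.28
position: [462.7, 47.7, 156.3]
eef_rot: [2.462, 1.942, 0.01]
force: [0.7, -0.2, -0.9]
opening: 43.3
grasp_force: 62.0
 linear [20.72, 9.07, 0.74] turn [0.5, 0.4, -97.4] now [462.7  47.7 156.3] psi 76.5 q6 11
```

```bash
python3 -m crank '{"linear":[[20.7,9.1,1],[20.7,9.1,1],[20.7,9.1,1],[20.7,9.1,1],[20.7,9.1,1],[20.7,9.1,1],[20.7,9.1,1],[20.7,9.1,1],[20.7,9.1,1],[20.7,9.1,1],[20.7,9.1,1],[20.7,9.1,1]],"turn":[[0,0,-97],[0,0,-97],[0,0,-97],[0,0,-97],[0,0,-97],[0,0,-97],[0,0,-97],[0,0,-97],[0,0,-97],[0,0,-97],[0,0,-97],[0,0,-97]],"claw":[3,3,3,3,3,3,3,3,3,3,3,3]}'
python3 -m crank '{"linear":[[0,0,0],[0,0,0],[0,0,0]],"turn":[[0,0,-11.8],[0,0,-11.8],[0,0,-11.8]],"claw":[3,3,3]}'
python3 - <<'E'
from h import *
f=grab("wrist","w12")
b=np.radians(-6.15);P=lambda x,y:(602.5+x*np.cos(b)-y*np.sin(b),259+x*np.sin(b)+y*np.cos(b))
plan(*P(0,-31),29,173.9)
E
```

```text
t: 20.28
position: [597.8, 227.7, 141.1]
eef_rot: [0.469, 3.106, -0.0]
force: [-0.1, -0.7, -0.5]
opening: 43.4
grasp_force: 62.0
t: 20.53
position: [597.8, 227.7, 141.2]
eef_rot: [0.151, 3.138, -0.0]
force: [-0.0, -0.0, 0.1]
opening: 43.2
grasp_force: 62.0
 linear [-0.13, 0.06, 11.22] turn [-0.0, 0.0, 0.3] now [597.8 227.7 141.2] psi 174.2 q6 -69
```

View pics/w12.png

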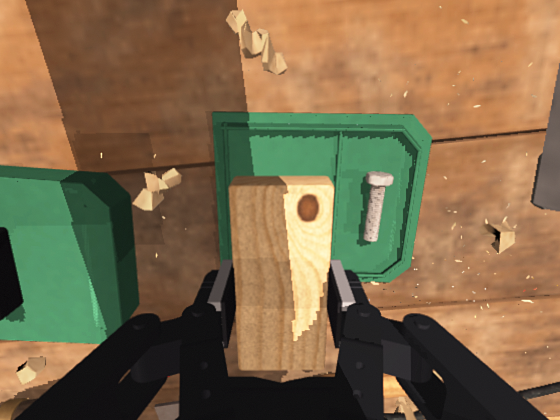

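The bolt lies well in the green narrow bay at (378,207). The block is held square to the tray. Lower it.

```bash
python3 -m crank '{"linear":[[-0.1,0.1,4],[-0.1,0.1,8],[-0.1,0.1,10],[-0.1,0.1,10.9],[-0.1,0.1,11.2],[-0.1,0.1,11.2],[-0.1,0.1,11.2],[-0.1,0.1,11.2],[-0.1,0.1,11.2],[-0.1,0.1,11.2],[-0.1,0.1,11.2]],"turn":[[0,0,0],[0,0,0],[0,0,0],[0,0,0],[0,0,0],[0,0,0],[0,0,0],[0,0,0],[0,0,0],[0,0,0],[0,0,0]],"claw":[3,3,3,3,3,3,3,3,5.3,5.3,5.3]}'
python3 -m crank '{"linear":[[0,0,-3],[0,0,-7],[0,0,-11],[0,0,-15],[0,0,-19]],"turn":[[0,0,0],[0,0,0],[0,0,0],[0,0,0],[0,0,0]],"claw":[5.3,5.3,5,5,5]}'
python3 - <<'E'
from h import *
f=grab("wrist","w13")
plan(617,3.5,200,-9.6+180,"lid")
E
```

```text
t: 21.5
position: [599.4, 228.7, 29.9]
eef_rot: [0.158, 3.137, 0.0]
force: [-0.0, 0.5, 0.9]
opening: 53.2
grasp_force: 0.0
t: 21.92
position: [598.8, 228.5, 221.5]
eef_rot: [0.158, 3.137, -0.0]
force: [0.3, -0.1, -0.3]
opening: 50.3
grasp_force: 0.0
lid linear [-3.81, -22.32, 2.94] turn [0.2, 0.6, 3.9] now [601.1 229.3 229.8] psi 174.3 q6 -69
```

```bash
python3 -m crank '{"linear":[[-3.8,-22.3,2],[-3.8,-22.3,2],[-3.8,-22.3,2],[-3.8,-22.3,2],[-3.8,-22.3,2],[-3.8,-22.3,2],[-3.8,-22.3,2],[-3.8,-22.3,2]],"turn":[[0,0,3.9],[0,0,3.9],[0,0,3.9],[0,0,3.9],[0,0,3.9],[0,0,3.9],[0,0,3.9],[0,0,3.9]],"claw":[5,5,5,5,5,5,5,5]}'
python3 - <<'E'
from h import *
import pickle
f=grab("wrist","w14"); pickle.dump(f,open("w14.pkl","wb"))
c,b=blob(f,(60,60,500,400),(60,70,15),(95,255,255),36)
hd,hb=blob(f,(220,120,340,280),(0,0,0),(179,255,45),60)
plan(*c,45,b+90)
E
```

```text
t: 22.63
position: [614.5, 2.1, 199.1]
eef_rot: [-0.268, -3.13, -0.0]
force: [0.1, 0.4, 0.2]
opening: 49.8
grasp_force: 0.0
ctr [618.9   3.6] size [170.2 146.8] long axis 80.2 px (187, 116, 194, 151)
ctr [617.4   3.6] size [15.3 71.5] long axis 170.9 px (276, 163, 18, 79)
 linear [-0.42, 0.12, 15.43] turn [0.0, 0.0, 0.1] now [614.5   3.2 199.3] psi 170.3 q6 -86
```

View pics/w14.png

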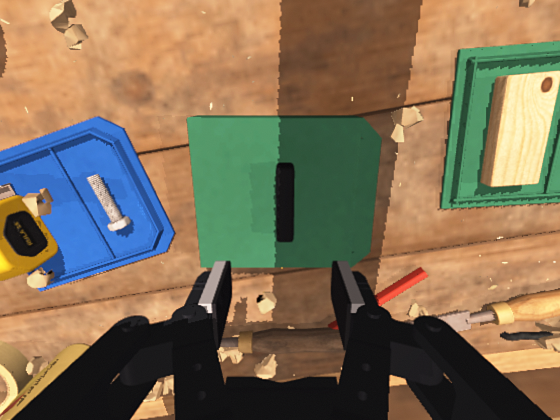

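View pics/w13.png

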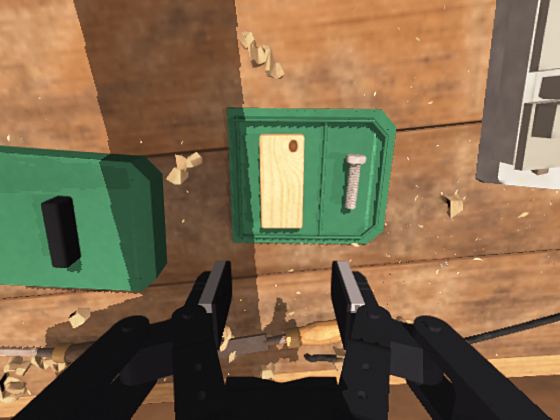

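The green kit is complete: block and bolt lie flat in their bays. The lid fit (170x147, handle 71x15) gives centre (618.2, 3.6) and yaw about -9.5°. I'll grip the handle with the tips just above the lid top.

```bash
python3 -m crank '{"linear":[[-0.4,0,4],[-0.4,0,8],[-0.4,0,11],[-0.4,0,13],[-0.4,0,14],[-0.4,0,14.2],[-0.4,0,14.2],[-0.4,0,14.2],[-0.4,0,14.2],[-0.4,0,14.2],[-0.4,0,14.2],[-0.4,0,14.2]],"turn":[[0,0,-0.3],[0,0,-0.3],[0,0,-0.3],[0,0,-0.3],[0,0,-0.3],[0,0,-0.3],[0,0,-0.3],[0,0,-0.3],[0,0,-0.3],[0,0,-0.3],[0,0,-0.3],[0,0,-0.3]],"claw":[5,5,5,5,5,5,5,0,0,0,0,0]}'
python3 -m crank '{"linear":[[0,0,0],[0,0,0],[0,0,0]],"turn":[[0,0,0],[0,0,0],[0,0,0]],"claw":[0,0,0]}'
python3 -m crank '{"linear":[[0,0,-2],[0,0,-5],[0,0,-8],[0,0,-10],[0,0,-10],[0,0,-10]],"turn":[[0,0,0],[0,0,0],[0,0,0],[0,0,0],[0,0,0],[0,0,0]],"claw":[0,0,0,0,0,0]}'
python3 - <<'E'
from h import *
plan(602.5,259,160,173.85)
E
```

```text
t: 23.68
position: [619.3, 2.3, 58.9]
eef_rot: [0.256, 3.129, -0.0]
force: [0.6, 1.7, 8.0]
opening: 14.7
grasp_force: 59.7
t: 23.93
position: [619.3, 2.3, 58.9]
eef_rot: [0.256, 3.129, -0.0]
force: [-0.2, 1.1, 7.1]
opening: 15.3
grasp_force: 59.7
t: 24.43
position: [618.7, 2.2, 158.5]
eef_rot: [0.256, 3.129, -0.0]
force: [-0.4, -0.2, -2.4]
opening: 14.7
grasp_force: 58.8
 linear [5.77, 25.07, -0.16] turn [-0.0, 0.1, -3.2] now [618.7   2.2 158.5] psi 170.6 q6 -87
```

```bash
python3 -m crank '{"linear":[[5.7,25.1,0],[5.7,25.1,0],[5.7,25.1,0],[5.7,25.1,0],[5.7,25.1,0],[5.7,25.1,0],[5.7,25.1,0],[5.7,25.1,0],[5.7,25.1,0],[5.7,25.1,0],[5.7,25.1,0]],"turn":[[0,0,-3.2],[0,0,-3.2],[0,0,-3.2],[0,0,-3.2],[0,0,-3.2],[0,0,-3.2],[0,0,-3.2],[0,0,-3.2],[0,0,-3.2],[0,0,-3.2],[0,0,-3.2]],"claw":[0,0,0,0,0,0,0,0,0,0,0]}'
python3 - <<'E'
from h import *
import pickle
f=grab("wrist","w15"); pickle.dump(f,open("w15.pkl","wb"))
t=f"";z=robot.get_state()["position"][2]
c,b=blob(f,(20,40,540,330),(60,70,15),(95,255,255),36+z-58.9)
plan(603.3,259,80,173.85)
E
```

```text
t: 25.35
position: [603.3, 257.6, 156.9]
eef_rot: [-0.171, -3.136, 0.001]
force: [0.3, -0.6, -1.5]
opening: 14.5
grasp_force: 59.0
ctr [582.  259.1] size [169.4 116.8] long axis 83.7 px (90, 109, 376, 221)
 linear [0.01, 0.13, 7.7] turn [-0.0, -0.0, -0.1] now [603.3 257.7 157. ] psi 173.7 q6 -66
```

The lid's measured y and angle in the hand (259.1, 83.7°) match the tray as seen by the same camera (259.1, 83.8°). I'll go straight down gently.

```bash
python3 -m crank '{"linear":[[0,0,3],[0,0,6],[0,0,7.5],[0,0,8.2],[0,0,8.5],[0,0,8.5],[0,0,8.5]],"turn":[[0,0,0],[0,0,0],[0,0,0],[0,0,0],[0,0,0],[0,0,0],[0,0,0]],"claw":[0,0,0,0,0,0,0]}'
python3 -m crank '{"linear":[[0,0,0.2],[0,0,0.4],[0,0,0.6],[0,0,0.7],[0,0,0.7]],"turn":[[0,0,0],[0,0,0],[0,0,0],[0,0,0],[0,0,0]],"claw":[0,0,0,0,0]}'
```

```text
t: 25.98
position: [603.7, 259.0, 73.4]
eef_rot: [0.169, 3.136, 0.001]
force: [-0.7, 0.2, -0.7]
opening: 14.8
grasp_force: 59.0
t: 26.4
position: [603.0, 259.2, 65.1]
eef_rot: [-0.168, -3.137, 0.0]
force: [-0.8, -0.5, -1.6]
opening: 15.0
grasp_force: 59.0
```

```bash
python3 -m crank '{"linear":[[0,0,0.1],[0,0,0.15],[0,0,0.2],[0,0,0.2]],"turn":[[0,0,0],[0,0,0],[0,0,0],[0,0,0]],"claw":[0,0,0,0]}'
python3 -m crank '{"linear":[[0,0,0],[0,0,0],[0,0,0],[0,0,-3],[0,0,-7],[0,0,-11],[0,0,-15],[0,0,-15]],"turn":[[0,0,0],[0,0,0],[0,0,0],[0,0,0],[0,0,0],[0,0,0],[0,0,0],[0,0,0]],"claw":[3,4,4,4,4,4,4,4]}'
python3 - <<'E'
from h import *
f=grab("wrist","w16")
c,b=blob(f,(20,40,540,330),(60,70,15),(95,255,255),41)
g=grab("top","top2");blob(g,(132,155,215,225),(60,70,20),(95,255,255),41)
blob(g,(325,235,358,268),(60,70,20),(95,255,255),33)
w=cv2.cvtColor(f["frame"],cv2.COLOR_RGB2BGR)[60:300,60:540]
t=cv2.resize(cv2.cvtColor(g["frame"],cv2.COLOR_RGB2BGR)[145:275,130:410],(480,223))
cv2.imwrite("pics/fin.png",np.vstack([w,t]))
E
```

```text
t: 26.73
position: [603.1, 259.2, 63.9]
eef_rot: [0.168, 3.137, 0.0]
force: [-2.7, -0.5, 5.4]
opening: 14.3
grasp_force: 60.0
t: 27.4
position: [605.4, 260.0, 221.4]
eef_rot: [0.168, 3.126, 0.006]
force: [0.3, 1.0, 0.3]
opening: 40.4
grasp_force: 0.0
ctr [602.  258.4] size [170.  149.4] long axis 83.7 px (186, 103, 185, 149)
ctr [597.3 243.6] size [155.6 151.2] long axis 83.5 px (143, 161, 59, 56)
ctr [ 417.6 -244.5] size [57.9 57.3] long axis 77.3 px (331, 241, 21, 22)
```

View pics/fin.png

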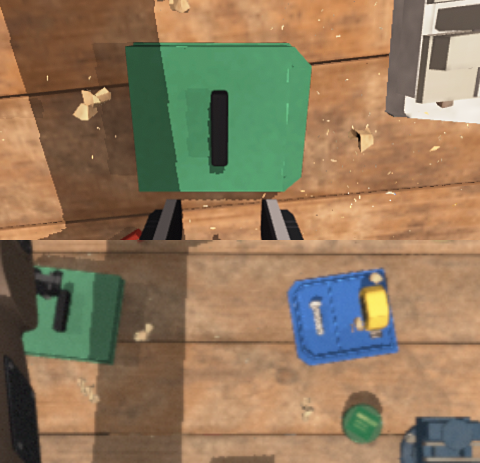

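The lid sits on the tray with chamfers matching. Contact came at z = 63.9, exactly the seated height, and its centre reads (602, 258.4). The blue tray holds the upright tape and its bolt, and the wax tin reads the same position as at the start.

```bash
python3 -c "
from station import robot
print(robot.close_job())"
```

```text
the job is handed in; nothing more can be done
None
```

I made up both kits, closed the green tray with its lid, left the wax tin where it was, and handed the job in at about 27 s; the hand-in returned no verdict, but my last pictures showed everything in place.

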